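# Load a lens holder and latch the cure-station gate

### The job

Set the steel block that carries the lens gently into the pin nest of the amber-guarded cure station, flat on its plate between the pins, and let go. Then swing the guard gate shut and press it home until its sprung tongue snaps behind the keeper and holds it: ease it shut, no slamming, and never more than 20 N on the gate. Keep the block level and leave everything else on the bench where it is.

Things in the scene. Friction and masses are not known exactly. Their poses are not given: they have to be found in the camera images.
- holder_mid (a point): lens holder: steel U-block 70 mm long (its x), 40 wide (its y), 44 high, about 0.4 kg, with a brass lens cell (24 mm across, blue lens) in its open channel; stands on the bench. This point: its centre, 22 mm above its underside; z up. Grip it across its 40 mm width on the two solid 70 x 44 mm side walls, not on the lens
- nest (a point): nest for the holder: a steel plate 68 x 98 mm, its top 20 mm above the bench, with six brass pins (8 mm across, 13 high, tapering from 6 up) leaving 2 mm play on every side of the holder: one at each end, two on each long side, 56 mm apart, so fingers fit between. This point: on the plate, central. The holder's length goes along its y, either way round; its x points away from the gate
- station: cure station round the nest, fixed: black base 250 x 250 mm, open-topped guard of amber panels and aluminium posts on three sides, 160 mm high, the gate on the fourth (-x). Origin under its centre, straight below the nest, same axes. Inside, 95 mm are free on each side of the centre along x and y
- gate_hinge (a point): on the gate's upright hinge axis, 142 mm above the bench; turns with the gate: y runs along the gate to its free end, -x is the outward normal of its outer face, z up. The gate: aluminium frame with amber panel, about 0.55 kg, 12 mm thick (6 either side of this axis), from 4 to 200 mm along y, 30 to 160 mm above the bench. Light hinge friction, it stays where it is left
- gate_push (a point): the place to push the gate: outer face of its flat top rail (35 mm high, 125 to 160 mm above the bench), 165 mm from the hinge, 142 mm above the bench; axes as gate_hinge. Pushing shut goes along its +x. Below it the latch case stands 25 mm proud of the face (thumb knob 35 mm), 150 to 198 mm from the hinge, 70 to 100 mm above the bench
- gate (a joint): gate angle, rad: 1.45 to 1.75 (open) at the start, falling as it is pushed shut. Where it latches cannot be told beforehand: the keeper is bolted on through long slots, so it may be anywhere from 0.00 to 0.10. The tongue meets the keeper about 0.09 before that; just 2 mm past latching there is a hard stop. Let go too soon, the gate springs back
- tongue (a joint): brass latch tongue at the gate's free end, 85 mm above the bench: how far it is pushed in, m. 0 when out; up to 0.0075 while its sloped side rides over the steel keeper on the far post; back at 0 once snapped in behind it. Riding up takes up to about 11 N at gate_push and eases off at the crest; once snapped in, a steep rise above that is the stop
- buffer (a joint): small rubber buffer beside the keeper, met by the gate's inner face in the last 3.5 mm: how far it is pressed, m. 0 when free, about 0.0035 when the gate is latched, 0.0055 at the hard stop. Sprung, 1.2 N/mm: it pushes the gate back out unless latched
- spare_block: an empty steel U-block, 70 x 40 x 44 mm, the same as the holder but with no lens cell in it; not needed; origin under its centre
- solvent: a small amber bottle, 44 mm across, 110 mm high; not needed; origin under its centre
- lens_jar: a clear lidded jar, 52 mm across, 55 mm high; not needed; origin under its centre
- dish: a shallow glass dish, 90 mm across, 15 mm high; not needed; origin under its centre
- syringe: a glue syringe lying down, about 145 mm long; not needed; origin under its middle
- driver: a red-handled screwdriver lying down, 160 mm long; not needed; origin under its middle
- tweezers: steel tweezers lying down, about 120 mm long; not needed; origin under their middle
There are look-alikes about, which are no part of the job. Leave any green or pink look-alike of the part that bears holder_mid alone.

How it is judged:
On the way, in this order (a step that is already met when the one before it is completed fails the run):
1. the lens holder stands in the nest between the pins and has been let go, with the gate still open (horizontal distance between holder_mid and nest below 0.005 m and z of holder_mid in the frame of nest below 0.025 m and angle between the x axis of holder_mid and the y axis of nest, either way round below 0.09 rad and angle between holder_mid's own z axis and vertical below 0.05 rad and contact force between holder and the fingers below 0.1 N and value of joint gate above 0.3 rad), for 0.3 s.
2. the gate has been pushed shut and the tongue is out behind the keeper (value of joint tongue below 0.002 m and value of joint buffer above 0.0015 m and value of joint gate below 0.12 rad), for 0.2 s.
At the end, for the whole second after the job is handed in: Holder at rest in the nest, let go: centre within 5 mm of the nest's, on its plate to 3 mm, length along the nest's to 0.09 rad either way round, tilt under 0.05 rad. Gate latched and at rest: tongue sprung out (pushed in under 2 mm), buffer kept pressed over 1.5 mm, angle under 0.12 rad (all of step 2 and horizontal distance between holder_mid and nest below 0.005 m and z of holder_mid in the frame of nest below 0.025 m and angle between the x axis of holder_mid and the y axis of nest, either way round below 0.09 rad and angle between holder_mid's own z axis and vertical below 0.05 rad and contact force between holder and the fingers below 0.1 N and linear speed of holder below 0.02 m/s and velocity of joint gate between -0.05 and 0.05 rad/s); the robot touches nothing.
It fails at once if the gate is pushed with more than 20 N (contact force between gate and the fingers above 20 N or contact force between gate and the arm above 20 N).
It fails at once if the gate is slammed (it swings faster than 2 rad/s as it comes up to the keeper, between 0.3 and 0.11 rad) (velocity of joint gate below -2 rad/s and value of joint gate between 0.11 and 0.3 rad).
It fails at once if the holder is dropped or rammed into the station (more than 60 N) (contact force between holder and station above 60 N).
It fails at once if the holder is tipped by more than 0.6 rad (angle between holder_mid's own z axis and vertical above 0.6 rad).
It fails at once if another thing on the bench is moved by more than 30 mm (distance of any of spare_block, solvent, lens_jar, dish, syringe, driver, tweezers from where it was at the start of the episode above 0.03 m).
It also fails if it takes over 72 s, if anything falls off the work surface, if the arm or the gripper's body presses on something with over 40 N, if the wrist force passes 120 N, or if a joint passes its speed limit or range.

### The arm

A 6-joint arm with a two-finger parallel gripper is mounted at the origin on the work surface. World frame = base frame: x ahead of the robot, y to its left, z up, the work surface at z = 0. Lengths are in m, angles in rad, forces in N, time in s.
With the tool pointing down it reaches from about 0.325 to 0.775 m from the base axis. Payload 5.5 kg.
Tool frame: the origin (TCP) lies midway between the tips of the shut fingers; the grasp point (between the pads) lies 19 mm behind it (arm.hold_point_z is the distance from the TCP to the grasp point, in m); z points along the fingers, x is the direction in which the jaws open and shut, and the axes are right-handed (so a half turn about z gives the same grasp; the last joint's range is limited). The gripper opens to 85 mm and grips with 20 to 120 N. Pads are 22 mm wide; open, the fingers measure 114 mm over their backs; the gripper's body (76 mm by 85 mm) begins 54 mm behind the grasp point. The pads swing forward as they close: fully open they stand 13 mm farther back than shut.
Start: joints at [1.194, 0.091, 1.231, -0, 1.82, -0.057], TCP at [0.189, 0.57, 0.231] pointing down, gripper open.
Joint ranges: [-2.87, 2.87], [-0.86, 2.18], [0.17, 2.46], [-1.51, 4.65], [0.06, 2.69], [-2.65, 2.65]. Speed limits (rad/s): [2.57, 2.57, 3.01, 3.14, 3.14, 3.14].

### API

Orientations are given as [roll, pitch, yaw] about the fixed x, y, z axes, in that order (R = Rz(yaw) Ry(pitch) Rx(roll)).
In Python, from rig import status, viewer, arm, silhouettes gives the robot as it stands.
- The arm moves only by the shell command python3 -m pendant 'ROWS' [FORCE]. ROWS is a JSON object of lists of equal length, an entry for each row: "offset": the shift along the tool's x, y, z in mm, a list of three; "dr": the turn, a rotation vector about the tool's x, y, z in degrees, a list of three; "hand": the closure in counts, from 0 (fully open) to 255 (shut). A call has 1 to 12 rows; each row is the pose to reach, as a shift and turn from the pose commanded when the call began, along the tool's axes at that moment; what a row does not reach only later rows make up. A row lasts 1/8 s, in which the tool goes at most 62.5 mm and 10.7 degrees, less where a joint would pass 70% of its speed; a pose out of reach is approached as far as the arm can. A call with a gripper value outside its range is refused whole. The fingers move at their own pace and stop on an object; FORCE is the grip in N (left out, the last holds). Time passes only in rows, so rows that repeat a pose let the fingers close. It gives the time, the measured TCP pose, the force and the opening at its end, in the units of the state.
- status.state(): the state, without advancing time (a new reading comes with each control period).
- viewer.snapshot(name): name is "scene" or "top"; returns (picture, depth): 400x640x3 uint8, red, green, blue; 400x640 float32, m along the optical axis (not along the pixel's ray), 0 where there is no reading.
- viewer.calibration(name): a dict with "vfov" (degrees; the focal length in pixels is half the picture's height over the tangent of half this angle, whatever the lens; pixels are square), "cx", "cy" (the principal point, pixels), "dist_coeffs" ([k1, k2, p1, p2, k3] as OpenCV has them; the pictures are not rectified), "R" (3x3) and "t" (3): a world point X has camera coordinates R X + t. Camera axes: x right, y down, z forward; pixel columns grow to the right and rows downward; lengths in m; the calibration is good to about 2 mm. A picture is of the moment at which its call begins. calibration takes no time and is no camera call.
- arm.close_job(): hands the job in, once; it reports no verdict.
Trained networks look in the newest picture that a camera, given by its name, has taken for a name from the list of things; names that differ only in an ending like _2 or _b are one class to them, and where a whole thing is asked for, a point or a joint stands for the part that bears it (a point fixed in the world has none). Each returns a list of dicts, best first, with "p" (0 to 1); they miss things now and then, are a little off and sometimes report something else, mostly with a low value. They report only what shows in the picture. A call takes as long as a camera call. They do not tell look-alikes from the thing itself.
- silhouettes(target, camera): "region" (400x640 bool, what is visible of it) and "bbox" ([left, top, right, bottom] in pixels, round what is visible of it).
The state is a dict: "t": time; "joint_pos": joint angles; "joint_vel": joint speeds; "joint_torque": joint torques, N m; "eef_pos": TCP position; "tcp_rot": TCP orientation; "force": force on the tool from outside, world axes, zero at the start; "ft_torque": the same for the moment, N m; "finger_gap": finger opening in m.
Only numpy, scipy, OpenCV 4.12 (cv2) and the standard library are available. Lean on these libraries where they do the work, as an engineer would, in place of code of your own. Each camera call takes 0.05 s, during which the arm holds its last target. There are 200 camera calls.

## Working session

There is one attempt and no reset: what is moved stays moved. The work goes in short steps, Python scripts to look and compute and a shell command to move; the robot and the scene stay as the last step left them, time stands still between calls to the robot, and variables do not carry over. Pictures are saved under pics/ and viewed, about 8 in all and at most 12, crops included, and the job is handed in when it is done.

```bash
mkdir -p pics; ls
python3 - <<'E'
from rig import status, viewer, arm, silhouettes
import cv2,numpy as np
s=status.state();print(s, arm.hold_point_z)
for n in("scene","top"):
    p,d=viewer.snapshot(n);cv2.imwrite(f"pics/{n}0.png",p[:,:,::-1]);np.savez(f"pics/{n}0.npz",p=p,d=d)
    c=viewer.calibration(n);print(c)
E
```

```text
pics
{'t': 0.0, 'joint_pos': array([ 1.19432432e+00,  9.18851595e-02,  1.23184814e+00,  1.44626226e-05,
        1.81981773e+00, -5.67165655e-02]), 'joint_vel': array([-0.00155862,  0.00027454, -0.00052077, -0.00139366, -0.00030343,
       -0.0012773 ]), 'joint_torque': array([ 8.03621733e-04, -4.58712459e+01, -4.18035543e+01, -3.28801816e-04,
        1.09807018e-02,  5.11852193e-06]), 'eef_pos': array([0.18850579, 0.56932861, 0.23015644]), 'tcp_rot': array([-3.14146764e+00,  1.95443943e-03,  1.25104456e+00]), 'force': array([ 1.21165813, -0.33979027, -0.42705327]), 'ft_torque': array([0.000905  , 0.05468548, 0.05159625]), 'finger_gap': 0.08572695812631755} 0.0187
{'vfov': 56.64313437263573, 'cx': 317.1710423764804, 'cy': 196.43129081905718, 'dist_coeffs': array([0.00802279, 0.        , 0.        , 0.        , 0.        ]), 'R': array([[-0.94700846, -0.320832  ,  0.01555029],
       [-0.23542876,  0.66035885, -0.7130915 ],
       [ 0.2185138 , -0.67896466, -0.7008985 ]]), 't': array([0.53674783, 0.18488628, 1.05021241])}
{'vfov': 57.883013015264495, 'cx': 321.1872559797941, 'cy': 199.40207420000087, 'dist_coeffs': array([-0.03980651,  0.        ,  0.        ,  0.        ,  0.        ]), 'R': array([[ 0.01284116, -0.99981868, -0.01406115],
       [-0.99635195, -0.0116076 , -0.0845462 ],
       [ 0.08436766,  0.01509553, -0.99632034]]), 't': array([0.02842428, 0.57683939, 1.08748384])}
```

View pics/scene0.png

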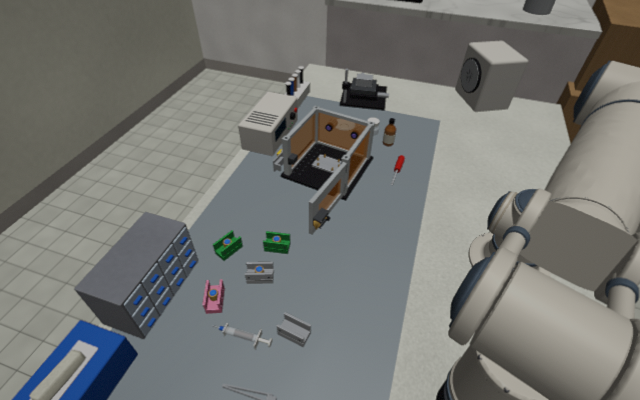

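View pics/top0.png

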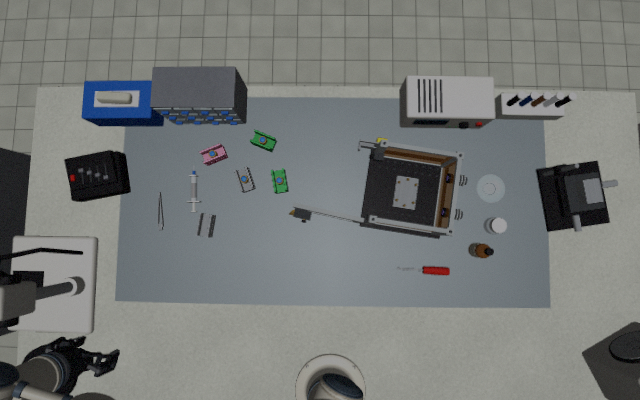

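```bash
cat > h.py <<'E'
from rig import status, viewer, arm, silhouettes
import cv2,numpy as np
def K(n):
    c=viewer.calibration(n);f=200/np.tan(np.radians(c['vfov']/2))
    return np.array([[f,0,c['cx']],[0,f,c['cy']],[0,0,1]]),c
def world(n,px,d):
    k,c=K(n);u=cv2.undistortPoints(np.array(px,float).reshape(-1,1,2),k,c['dist_coeffs'])[:,0]
    d=np.asarray(d,float).reshape(-1,1);return (np.c_[u*d,d]-c['t'])@c['R']
def cloud(n,d):
    v,u=np.mgrid[:400,:640];return world(n,np.c_[u.ravel(),v.ravel()],d.ravel()).reshape(400,640,3)
def proj(n,X):
    k,c=K(n);return cv2.projectPoints(np.array(X,float).reshape(-1,1,3),cv2.Rodrigues(c['R'])[0],c['t'],k,c['dist_coeffs'])[0][:,0]
E
python3 - <<'E'
from h import *
for cam in("scene","top"):
  d=np.load(f"pics/{cam}0.npz")['d'];W=cloud(cam,d)
  for t in("holder_mid","spare_block","station","gate","nest","solvent","lens_jar","dish","syringe","driver","tweezers"):
    try:
      for r in silhouettes(t,cam)[:4]:
        m=r["region"]&(d>0);w=W[m];top=w[w[:,2]>np.percentile(w[:,2],95)-.006]
        (c,sz,a)=cv2.minAreaRect((top[:,:2]*1000).astype(np.float32))
        print(cam,t,round(r["p"],2),r["bbox"],m.sum(),"med",np.median(w,0).round(3),"ztop",np.percentile(w[:,2],95).round(3),"rect",np.round(c),np.round(sz),round(a,1))
    except Exception as e:print(t,e)
E
```

```text
scene holder_mid 0.9 [244.3, 261.7, 273.5, 283.7] 583 med [0.631 0.283 0.031] ztop 0.045 rect [635. 278.] [67. 42.] 18.9
scene holder_mid 0.83 [204.6, 281.0, 222.6, 315.7] 537 med [0.709 0.388 0.029] ztop 0.045 rect [711. 382.] [41. 66.] 23.4
scene holder_mid 0.77 [264.1, 229.4, 291.8, 251.8] 547 med [0.628 0.175 0.029] ztop 0.045 rect [632. 167.] [68. 43.] 9.6
scene holder_mid 0.55 [214.7, 233.7, 245.9, 260.3] 543 med [0.753 0.231 0.029] ztop 0.044 rect [757. 224.] [69. 43.] 68.1
scene spare_block 0.65 [277.8, 310.7, 309.2, 346.5] 766 med [0.491 0.392 0.021] ztop 0.045 rect [491. 393.] [41. 70.] 81.9
scene station 0.96 [280.8, 106.9, 376.8, 233.8] 6840 med [ 0.59  -0.212  0.077] ztop 0.16 rect [ 614. -118.] [436. 228.] 81.6
scene gate 0.88 [312.5, 164.3, 346.1, 234.7] 1309 med [0.526 0.041 0.102] ztop 0.16 rect [530.  18.] [193.  14.] 78.2
scene nest 0.78 [283.1, 109.0, 374.2, 234.1] 7065 med [ 0.593 -0.212  0.076] ztop 0.16 rect [ 616. -119.] [439. 233.] 81.6
scene solvent 0.73 [383.4, 117.6, 395.8, 143.6] 281 med [ 0.426 -0.427  0.052] ztop 0.104 rect [ 426. -435.] [18. 16.] 29.1

[... 1579 characters left out ...]
ar 0.22 [155.9, 195.7, 166.0, 229.3] 183 med [0.526 0.547 0.007] ztop 0.011 rect [535. 548.] [115.  20.] 7.9
top dish 0.81 [476.1, 175.6, 504.6, 200.7] 608 med [ 0.62  -0.495  0.009] ztop 0.015 rect [ 618. -492.] [86. 86.] 3.2
top syringe 0.72 [234.7, 169.6, 256.1, 192.8] 345 med [0.632 0.272 0.028] ztop 0.045 rect [635. 273.] [66. 41.] 20.2
top syringe 0.49 [186.3, 170.2, 199.4, 212.7] 230 med [0.599 0.436 0.018] ztop 0.024 rect [597. 432.] [ 36. 122.] 85.3
top driver 0.83 [397.7, 265.8, 453.6, 271.4] 308 med [ 0.366 -0.311  0.02 ] ztop 0.027 rect [ 364. -316.] [20. 79.] 3.6
top tweezers 0.56 [157.7, 197.9, 166.2, 229.4] 94 med [0.519 0.546 0.007] ztop 0.011 rect [535. 544.] [108.  16.] 3.4
```

The things that could be mistaken for the holder, by scene pixel:
- Steel block with lens: (259,272)
- Green blocks with lens: (277,242) and (228,245)
- Pink block with lens: (213,297)
- Empty steel spare: (293,330)

I choose the steel block with the lens at (259,272), which is top pixel (246,180). Next I'll check it in a close crop and fit the nest pose.

Run:
```python
from h import *
z=np.load("pics/scene0.npz");p=z['p']
a=cv2.resize(p[225:350,190:330],None,fx=3.2,fy=3.2,interpolation=cv2.INTER_CUBIC)
t=np.load("pics/top0.npz");b=cv2.resize(t['p'][130:245,280:480],None,fx=3.5,fy=3.5,interpolation=cv2.INTER_CUBIC)[:400]
h=min(len(a),len(b));b=cv2.resize(b,(340,int(340*b.shape[0]/b.shape[1])));b=np.pad(b,((0,len(a)-len(b)),(0,0),(0,0)))
cv2.imwrite("pics/crop1.png",np.hstack([a,b])[:,:,::-1])
for cam,q in(("top",t),("scene",z)):
  W=cloud(cam,q['d']);w=W.reshape(-1,3);g=q['p'].reshape(-1,3).astype(int)
  near=(abs(w[:,0]-.6)<.09)&(abs(w[:,1]+.23)<.09)
  m=near&(w[:,2]>.014)&(w[:,2]<.040)&(g.min(1)>90)
  r=cv2.minAreaRect((w[m][:,:2]*1000).astype(np.float32));print(cam,"plate",m.sum(),r,w[m].mean(0),np.percentile(w[m][:,2],[10,50,90]))
  # guard top
  m=(w[:,2]>.150)&(w[:,2]<.17)&(abs(w[:,0]-.6)<.2)&(w[:,1]<-.085)&(w[:,1]>-.4)
  print(cam,"guardtop",m.sum(),cv2.minAreaRect((w[m][:,:2]*1000).astype(np.float32)))
  m=(w[:,2]>.150)&(w[:,2]<.17)&(w[:,1]>-.07)&(w[:,1]<.13)&(abs(w[:,0]-.53)<.1)
  print(cam,"gate",m.sum(),cv2.minAreaRect((w[m][:,:2]*1000).astype(np.float32)))
  # gripper/base free: black base
  m=(abs(w[:,0]-.6)<.2)&(abs(w[:,1]+.23)<.2)&(g.max(1)<60)&(w[:,2]<.04)
  print(cam,"base",m.sum(),cv2.minAreaRect((w[m][:,:2]*1000).astype(np.float32)),np.median(w[m][:,2]))
```

```text
top plate 648 ((588.3424072265625, -259.3031921386719), (159.64923095703125, 105.20721435546875), 68.40882110595703) [ 0.59973776 -0.22782977  0.01940076] [0.01660534 0.01933528 0.02208747]
top guardtop 1308 ((602.527099609375, -225.27352905273438), (229.4259033203125, 231.11077880859375), 81.54783630371094)
top gate 315 ((532.4837036132812, 19.948394775390625), (184.16256713867188, 12.091680526733398), 78.0956802368164)
top base 3862 ((578.6710205078125, -273.7987060546875), (378.255615234375, 246.47889709472656), 75.66043090820312) 0.011381232630690432
scene plate 292 ((616.7610473632812, -252.30557250976562), (145.61460876464844, 134.45150756835938), 0.19168952107429504) [ 0.6046495  -0.22515874  0.02007788] [0.01757305 0.01967751 0.02204262]
scene guardtop 717 ((601.5719604492188, -222.3437957763672), (233.2143096923828, 230.8330841064453), 81.64359283447266)
scene gate 287 ((531.245361328125, 21.898483276367188), (189.71397399902344, 14.619223594665527), 77.88817596435547)
scene base 1396 ((577.128662109375, -268.01751708984375), (372.7488708496094, 247.12176513671875), 76.22107696533203) 0.011511819785474522
```

View pics/crop1.png

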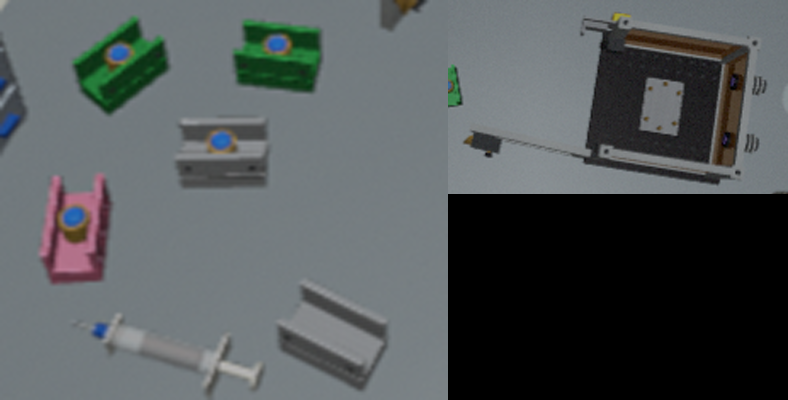

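The crop shows the steel block with the blue lens at crop (222,150), with no tint. It stands apart from the two green blocks, the pink one and the empty spare, so the choice holds. The nest plate is a light rectangle with six pins. I'll fit it by colour component.

```bash
cat >> h.py <<'E'
def onplane(n,px,z):
    k,c=K(n);u=cv2.undistortPoints(np.array(px,float).reshape(-1,1,2),k,c['dist_coeffs'])[:,0]
    r=np.c_[u,np.ones(len(u))]@c['R'];o=-c['R'].T@c['t'];return o+r*((z-o[2])/r[:,2])[:,None]
E
python3 - <<'E'
from h import *
for cam in("top","scene"):
  q=np.load(f"pics/{cam}0.npz");p=q['p'].astype(int);W=cloud(cam,q['d'])
  u0=proj(cam,[[.602,-.226,.02]])[0];print(cam,u0,p[int(u0[1]),int(u0[0])])
  m=((p.min(2)>85)&(abs(W[...,0]-.6)<.085)&(abs(W[...,1]+.227)<.085)&(W[...,2]<.045)&(W[...,2]>.008)).astype(np.uint8)
  n,l,st,ce=cv2.connectedComponentsWithStats(m);k=1+np.argmax(st[1:,4]);print(st[k],ce[k])
  v,u=np.where(l==k);P=onplane(cam,np.c_[u,v],.02)
  print(cv2.minAreaRect((P[:,:2]*1000).astype(np.float32)),P.mean(0))
  # holder top rims z .044
  for r in silhouettes("holder_mid",cam):
    b=r["bbox"];c0=proj(cam,[[.634,.275,.03]])[0]
    if b[0]<c0[0]<b[2] and b[1]<c0[1]<b[3]:
      w=W[r["region"]];w=w[(w[:,2]>.038)&(w[:,2]<.05)]
      print("holder",cv2.minAreaRect((w[:,:2]*1000).astype(np.float32)))
E
```

```text
top [405.93671822 192.27076662] [118 120 123]
[393 176  26  34 658] [405.23860182 192.21428571]
((602.4896850585938, -224.3595733642578), (68.88121795654297, 97.17903137207031), 81.658935546875) [ 0.60220952 -0.22385684  0.02      ]
holder ((634.0493774414062, 273.09918212890625), (64.23408508300781, 40.48173141479492), 20.21645164489746)
scene [328.25789434 162.62536494] [134 137 140]
[312 155  30  18 295] [326.89491525 163.20338983]
((606.3986206054688, -221.63760375976562), (70.02119445800781, 90.54296112060547), 81.25875091552734) [ 0.60571314 -0.22149215  0.02      ]
holder ((634.5518798828125, 278.1952209472656), (66.80828857421875, 41.787689208984375), 18.883953094482422)
```

```bash
cat >> h.py <<'E'
def togo(xyz,yawdeg):
    s=status.state();y=s['tcp_rot'][2];d=np.array(xyz)-s['eef_pos']
    R=np.array([[np.cos(y),np.sin(y),0],[np.sin(y),-np.cos(y),0],[0,0,-1]])
    print("t",s['t'],"pos",s['eef_pos'].round(4),"rot",np.degrees(s['tcp_rot']).round(2),"F",s['force'].round(2),"gap",round(s['finger_gap'],4),"offset",(R.T@d*1000).round(1),"dr z",-round((yawdeg-np.degrees(y)+180)%360-180,1))
E
python3 -c "
from h import *
togo([.634,.275,.12],109.5)"
```

```text
t 1.3 pos [0.1886 0.5696 0.2313] rot [180.     0.    71.68] F [ 0.02  0.06 -0.03] gap 0.0854 offset [-139.6  515.4  111.3] dr z -37.8
```

```bash
python3 -m pendant '{"offset":[[-139.6,515.4,111.3],[-139.6,515.4,111.3],[-139.6,515.4,111.3],[-139.6,515.4,111.3],[-139.6,515.4,111.3],[-139.6,515.4,111.3],[-139.6,515.4,111.3],[-139.6,515.4,111.3],[-139.6,515.4,111.3],[-139.6,515.4,111.3],[-139.6,515.4,111.3],[-139.6,515.4,111.3]],"dr":[[0,0,-37.8],[0,0,-37.8],[0,0,-37.8],[0,0,-37.8],[0,0,-37.8],[0,0,-37.8],[0,0,-37.8],[0,0,-37.8],[0,0,-37.8],[0,0,-37.8],[0,0,-37.8],[0,0,-37.8]],"hand":[0,0,0,0,0,0,0,0,0,0,0,0]}' 40
python3 - <<'E'
from h import *
togo([.634,.275,.012],109.5)
p,d=viewer.snapshot("scene")
k=proj("scene",[[.634,.275,.03]])[0].astype(int)
a=cv2.resize(p[k[1]-60:k[1]+40,k[0]-70:k[0]+70],None,fx=4,fy=4,interpolation=cv2.INTER_CUBIC);cv2.imwrite("pics/pre.png",a[:,:,::-1])
E
```

```text
t: 2.8
eef_pos: [0.6334, 0.2763, 0.121]
tcp_rot: [3.14, -0.0, 1.912]
force: [-1.1, 0.2, 0.1]
finger_gap: 0.0852
t 2.8 pos [0.6334 0.2763 0.121 ] rot [ 1.7993e+02 -2.0000e-02  1.0958e+02] F [-1.12  0.16  0.07] gap 0.0852 offset [ -1.5   0.2 109. ] dr z 0.1
```

View pics/pre.png

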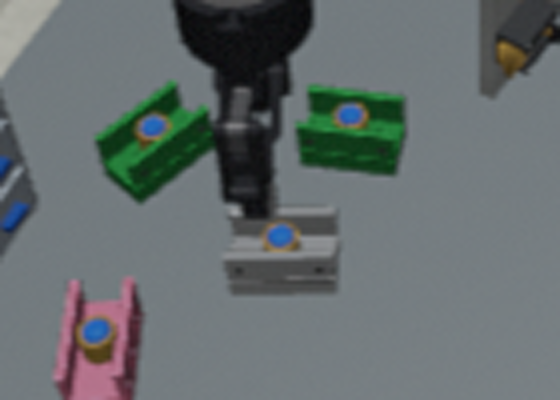

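The picture shows the open gripper above the steel holder at crop (285,245), with the green blocks clear of the fingers. Now I'll descend to a TCP height of about 7 mm and grip.

```bash
python3 -m pendant '{"offset":[[-1.5,0.2,50],[-1.5,0.2,90],[-1.5,0.2,114],[-1.5,0.2,114],[-1.5,0.2,114],[-1.5,0.2,114],[-1.5,0.2,114],[-1.5,0.2,114],[-1.5,0.2,114]],"dr":[[0,0,0],[0,0,0],[0,0,0],[0,0,0],[0,0,0],[0,0,0],[0,0,0],[0,0,0],[0,0,0]],"hand":[0,0,0,0,200,255,255,255,255]}' 45; python3 -m pendant '{"offset":[[0,0,-40],[0,0,-100],[0,0,-160],[0,0,-213],[0,0,-213],[0,0,-213]],"dr":[[0,0,0],[0,0,0],[0,0,0],[0,0,0],[0,0,0],[0,0,0]],"hand":[255,255,255,255,255,255]}'
python3 - <<'E'
from h import *
togo([.6025,-.2242,.22],81.7)
for cam in("scene","top"):
  p,d=viewer.snapshot(cam);np.savez(f"pics/{cam}1.npz",p=p,d=d)
  cv2.imwrite(f"pics/{cam}1.png",p[:,:,::-1])
E
```

```text
t: 3.98
eef_pos: [0.6357, 0.2741, 0.0083]
tcp_rot: [3.138, -0.0, 1.911]
force: [-0.4, -0.6, 6.3]
finger_gap: 0.0395
t: 4.72
eef_pos: [0.6343, 0.2735, 0.2164]
tcp_rot: [-3.138, -0.0, 1.911]
force: [0.4, -0.2, -5.0]
finger_gap: 0.0394
t 4.725 pos [0.6343 0.2735 0.2164] rot [-179.81   -0.    109.48] F [ 0.35 -0.21 -5.04] gap 0.0394 offset [-458.6 -195.9   -3.6] dr z 27.8
```

```bash
python3 -m pendant '{"offset":[[-40,-17,-4],[-90,-38,-4],[-150,-64,-4],[-210,-90,-4],[-270,-115,-4],[-330,-141,-4],[-390,-166,-4],[-435,-186,-4],[-459,-196,-4],[-459,-196,-4],[-459,-196,-4],[-459,-196,-4]],"dr":[[0,0,3],[0,0,6],[0,0,10],[0,0,14],[0,0,18],[0,0,22],[0,0,25],[0,0,27],[0,0,27.8],[0,0,27.8],[0,0,27.8],[0,0,27.8]],"hand":[255,255,255,255,255,255,255,255,255,255,255,255]}'
python3 - <<'E'
from h import *
togo([.6025,-.2242,.22],81.7)
for cam in("scene","top"):
  p,d=viewer.snapshot(cam);np.savez(f"pics/{cam}2.npz",p=p,d=d)
  print(proj(cam,[status.state()['eef_pos']]),proj(cam,[[.6025,-.2242,.02]]))
p=np.load("pics/scene2.npz")['p'];t=np.load("pics/top2.npz")['p']
f=lambda q:cv2.resize(q,None,fx=3,fy=3,interpolation=cv2.INTER_CUBIC)
cv2.imwrite("pics/over.png",np.hstack([f(p[60:240,260:390]),f(t[110:290,340:470])])[:,:,::-1])
E
```

```text
t: 6.32
eef_pos: [0.603, -0.223, 0.2223]
tcp_rot: [-3.14, -0.001, 1.427]
force: [-0.7, 0.2, -4.6]
finger_gap: 0.0393
t 6.325 pos [ 0.603  -0.223   0.2223] rot [-1.7994e+02 -4.0000e-02  8.1780e+01] F [-0.69  0.24 -4.58] gap 0.0393 offset [-1.2 -0.4  2.3] dr z 0.1
[[329.97153815 113.44075052]] [[327.9717408  162.89800105]]
[[422.36103252 183.45289852]] [[405.35353399 192.10299334]]
```

View pics/over.png

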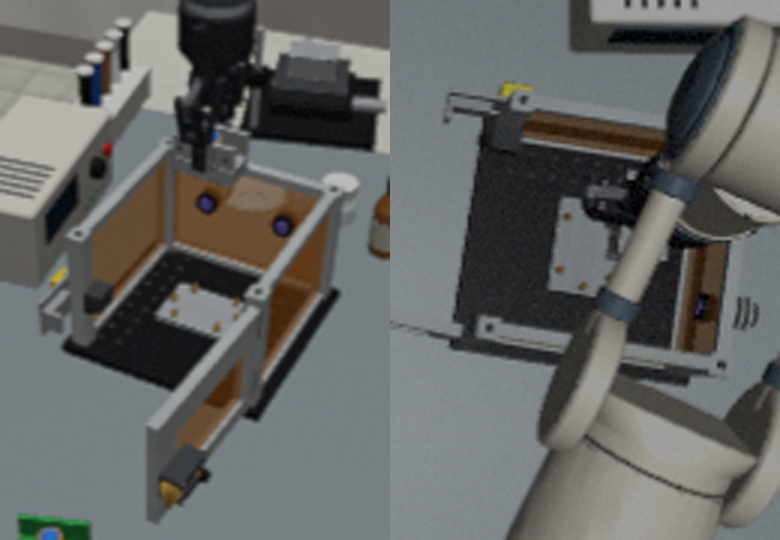

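The left panel shows the holder held level above the guard at (210,150), over the plate, with the gate open. Next I'll check the holder's offset in the hand from the depth picture.

Run:
```python
from h import *
a=np.radians(-8.3);ey=np.array([np.cos(a),np.sin(a),0]);ex=np.array([np.sin(a),-np.cos(a),0])  # station y, x
T=np.array([.603,-.223,.2223])
for cam in("scene","top"):
  q=np.load(f"pics/{cam}2.npz");W=cloud(cam,q['d']);w=W-T;g=q['p'].astype(int)
  S=np.stack([w@ex,w@ey,w[...,2]],-1)
  m=(abs(S[...,0])<.035)&(abs(S[...,1])<.05)&(S[...,2]>-.02)&(S[...,2]<.045)&(g.min(2)>75)
  P=S[m];print(cam,m.sum(),"x",np.percentile(P[:,0],[1,5,50,95,99]).round(4),"y",np.percentile(P[:,1],[0,1,3,50,97,99,100]).round(4),"z",np.percentile(P[:,2],[1,5,95,99]).round(4))
  if cam=="scene":
    f=P[(P[:,0]<-.014)];print(len(f),"face y",np.percentile(f[:,1],[0,1,3,50,97,99,100]).round(4),"z",f[:,2].min().round(4),f[:,2].max().round(4), "x med",np.median(f[:,0]))
    for r in silhouettes("holder_mid",cam)[:5]:
      b=r["bbox"];print(r["p"],b)
      if b[1]<150: P=S[r["region"]];print(np.percentile(P[:,1],[0,2,50,98,100]).round(4),np.percentile(P[:,2],[2,98]).round(4))
  # plate
  m=(g.min(2)>85)&(abs(W[...,0]-.6)<.085)&(abs(W[...,1]+.227)<.085)&(W[...,2]<.045)&(W[...,2]>.008)
  n,l,st,ce=cv2.connectedComponentsWithStats(m.astype(np.uint8));k=1+np.argmax(st[1:,4])
  v,u=np.where(l==k);Q=onplane(cam,np.c_[u,v],.02)-np.array([.6025,-.2242,.02])
  print("plate vs nest est: x",np.percentile(Q@ex,[0,1,99,100]).round(4),"y",np.percentile(Q@ey,[0,1,99,100]).round(4))
```

```text
scene 155 x [-0.0256 -0.0238 -0.0188  0.0165  0.0255] y [-0.0369 -0.0364 -0.0359 -0.0214  0.0321  0.0327  0.0332] z [-0.0065 -0.0028  0.0364  0.0375]
85 face y [-0.0369 -0.0365 -0.0357 -0.0201  0.0326  0.0329  0.0332] z -0.0072 0.0381 x med -0.021267422798166027
0.85 [213.9, 233.8, 243.5, 259.4]
0.72 [262.3, 232.1, 291.5, 252.7]
0.65 [207.0, 282.6, 226.0, 314.5]
0.6 [317.8, 101.0, 340.6, 120.4]
[-0.4201 -0.0365 -0.0206  0.029   0.0329] [-0.0071  0.0354]
plate vs nest est: x [-0.0788 -0.0595  0.0319  0.0322] y [-0.0418 -0.0401  0.0481  0.0493]
top 51 x [-0.0262 -0.0229 -0.0192  0.0163  0.0171] y [-0.0348 -0.0347 -0.0344 -0.0213  0.0338  0.0341  0.0341] z [-0.0078 -0.0049  0.0373  0.0386]
plate vs nest est: x [-0.0343 -0.0338  0.0256  0.0289] y [-0.0486 -0.0478  0.0459  0.0481]
```

```bash
python3 -m pendant '{"offset":[[-1.4,0.7,40],[-1.4,0.7,90],[-1.4,0.7,140],[-1.4,0.7,165],[-1.4,0.7,176],[-1.4,0.7,176],[-1.4,0.7,176]],"dr":[[0,0,0],[0,0,0],[0,0,0],[0,0,0],[0,0,0],[0,0,0],[0,0,0]],"hand":[255,255,255,255,255,255,255]}'
python3 - <<'E'
from h import *
togo([.6037,-.2244,.0283],81.7)
for cam in("scene","top"):
  p,d=viewer.snapshot(cam);np.savez(f"pics/{cam}3.npz",p=p,d=d)
p=np.load("pics/scene3.npz")['p'];t=np.load("pics/top3.npz")['p']
f=lambda q:cv2.resize(q,None,fx=6,fy=6,interpolation=cv2.INTER_CUBIC)
cv2.imwrite("pics/near.png",np.hstack([f(p[130:190,295:360]),f(t[165:225,375:440])])[:,:,::-1])
E
```

```text
t: 7.35
eef_pos: [0.6046, -0.2262, 0.0493]
tcp_rot: [3.138, 0.001, 1.426]
force: [0.0, -0.3, -4.3]
finger_gap: 0.0394
t 7.35 pos [ 0.6046 -0.2262  0.0493] rot [1.7981e+02 5.0000e-02 8.1690e+01] F [ 0.04 -0.34 -4.33] gap 0.0394 offset [ 1.7 -1.1 21. ] dr z -0.0
```

View pics/near.png

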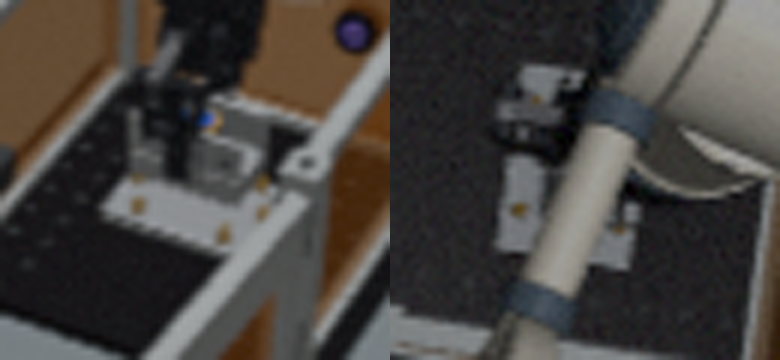

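```bash
python3 -m pendant '{"offset":[[0,0,0],[0,0,0],[0,0,0]],"dr":[[0,0,0],[0,0,0],[0,0,0]],"hand":[255,255,255]}'
python3 - <<'E'
from h import *
togo([.6037,-.2244,.0283],81.7)
N=np.array([.6025,-.2242,0]);a=np.radians(-8.3);ey=np.array([np.cos(a),np.sin(a),0]);ex=np.array([np.sin(a),-np.cos(a),0])
pins=np.array([[0,41],[0,-41],[26,28],[26,-28],[-26,28],[-26,-28]])/1000
for f in("top0","scene0","scene2","scene3"):
  cam=f[:-1];g=np.load(f"pics/{f}.npz")['p'].astype(float);sat=np.clip(g[...,0]-g[...,2]-12,0,None)
  D=[]
  for q in pins:
    X=N+q[0]*ex+q[1]*ey+[0,0,.029];u=proj(cam,[X])[0];c=u.round().astype(int)
    s=sat[c[1]-3:c[1]+4,c[0]-3:c[0]+4];v,uu=np.mgrid[c[1]-3:c[1]+4,c[0]-3:c[0]+4]
    if s.sum()<60:D.append([np.nan]*2);continue
    P=onplane(cam,[[(uu*s).sum()/s.sum(),(v*s).sum()/s.sum()]],.029)[0]-X;D.append([P@ex*1000,P@ey*1000])
  D=np.array(D);print(f,"pin dx,dy mm",D.round(1).tolist(),"median",np.nanmedian(D,0).round(2))
T=status.state()['eef_pos'];q={'d':None}
p,d=viewer.snapshot("scene");w=cloud("scene",d)-N;S=np.stack([w@ex,w@ey,w[...,2]],-1)
m=(abs(S[...,0])<.035)&(abs(S[...,1])<.05)&(S[...,2]>.043)&(S[...,2]<.095)&(p.min(2)>75)
P=S[m];print(m.sum(),"holder x",np.percentile(P[:,0],[1,5,10,50,95]).round(4),"y",np.percentile(P[:,1],[0,1,3,97,99,100]).round(4),"z",np.percentile(P[:,2],[1,99]))
print("tcp in nest est", (T-N)@ex*1000,(T-N)@ey*1000)
E
```

```text
t: 7.82
eef_pos: [0.6035, -0.2259, 0.047]
tcp_rot: [3.142, 0.0, 1.426]
force: [0.3, -0.2, -3.6]
finger_gap: 0.0396
t 7.825 pos [ 0.6035 -0.2259  0.047 ] rot [180.     0.    81.68] F [ 0.29 -0.17 -3.6 ] gap 0.0396 offset [ 1.5  0.  18.7] dr z -0.0
top0 pin dx,dy mm [[-0.7, -0.8], [-0.8, -0.3], [-0.5, -0.7], [-1.0, -0.8], [-0.7, -0.3], [-0.3, 0.1]] median [-0.69 -0.52]
scene0 pin dx,dy mm [[-5.4, -1.7], [2.8, 2.2], [-2.4, -2.0], [-3.3, -1.9], [-4.1, -1.7], [-5.1, -2.0]] median [-3.75 -1.79]
scene2 pin dx,dy mm [[-5.4, -1.7], [3.1, 2.3], [-2.5, -2.0], [-3.4, -1.9], [-4.0, -1.6], [-5.3, -2.0]] median [-3.7 -1.8]
scene3 pin dx,dy mm [[nan, nan], [3.0, 2.3], [nan, nan], [-3.8, -2.1], [-4.2, -1.6], [-5.4, -2.1]] median [-3.98 -1.82]
114 holder x [-0.0245 -0.0229 -0.0226 -0.017   0.018 ] y [-0.0356 -0.0356 -0.0349  0.0298  0.0314  0.0334] z [0.04328385 0.08508619]
tcp in nest est 1.5452048019598708 1.188392680426792
```

```bash
python3 -m pendant '{"offset":[[1.6,-0.6,0],[1.6,-0.6,4],[1.6,-0.6,8],[1.6,-0.6,12],[1.6,-0.6,14],[1.6,-0.6,14]],"dr":[[0,0,0],[0,0,0],[0,0,0],[0,0,0],[0,0,0],[0,0,0]],"hand":[255,255,255,255,255,255]}'
```

```text
t: 8.62
eef_pos: [0.6029, -0.2242, 0.0326]
tcp_rot: [-3.141, -0.0, 1.425]
force: [0.5, 0.2, -4.0]
finger_gap: 0.0394
```

```bash
python3 -m pendant '{"offset":[[0,0,2],[0,0,3],[0,0,3]],"dr":[[0,0,0],[0,0,0],[0,0,0]],"hand":[255,255,255]}';python3 -m pendant '{"offset":[[0,0,0.7],[0,0,1],[0,0,1]],"dr":[[0,0,0],[0,0,0],[0,0,0]],"hand":[255,255,255]}'
```

```text
t: 9.0
eef_pos: [0.6031, -0.2243, 0.03]
tcp_rot: [3.142, 0.0, 1.426]
force: [-0.3, -0.3, -3.8]
finger_gap: 0.0392
t: 9.38
eef_pos: [0.6031, -0.2243, 0.029]
tcp_rot: [3.141, 0.0, 1.426]
force: [0.6, -0.7, -3.4]
finger_gap: 0.0394
```

```bash
python3 -m pendant '{"offset":[[0,0,0.5],[0,0,0.8],[0,0,0.8]],"dr":[[0,0,0],[0,0,0],[0,0,0]],"hand":[255,255,255]}'
```

```text
t: 9.75
eef_pos: [0.6031, -0.2243, 0.0284]
tcp_rot: [3.141, 0.0, 1.426]
force: [0.2, -0.0, -2.5]
finger_gap: 0.0393
```

```bash
python3 -m pendant '{"offset":[[0,0,0.5],[0,0,0.6]],"dr":[[0,0,0],[0,0,0]],"hand":[255,255]}'; python3 -m pendant '{"offset":[[0,0,0],[0,0,0],[0,0,0],[0,0,0],[0,0,0],[0,0,0]],"dr":[[0,0,0],[0,0,0],[0,0,0],[0,0,0],[0,0,0],[0,0,0]],"hand":[200,150,100,50,0,0]}'; python3 -m pendant '{"offset":[[0,0,-10],[0,0,-40],[0,0,-90],[0,0,-150],[0,0,-210],[0,0,-230],[0,0,-230]],"dr":[[0,0,0],[0,0,0],[0,0,0],[0,0,0],[0,0,0],[0,0,0],[0,0,0]],"hand":[0,0,0,0,0,0,0]}'
```

```text
t: 10.0
eef_pos: [0.6031, -0.2243, 0.0283]
tcp_rot: [3.141, 0.0, 1.426]
force: [-3.3, 0.2, 2.3]
finger_gap: 0.0397
t: 10.75
eef_pos: [0.6032, -0.2241, 0.0275]
tcp_rot: [3.142, -0.0, 1.426]
force: [-0.7, -0.1, 0.6]
finger_gap: 0.0855
t: 11.62
eef_pos: [0.6038, -0.2245, 0.2612]
tcp_rot: [3.136, 0.002, 1.426]
force: [0.2, 1.0, 0.2]
finger_gap: 0.0855
```

Run:
```python
from h import *
N=np.array([.6025,-.2242,0]);a=np.radians(-8.3);ey=np.array([np.cos(a),np.sin(a),0]);ex=np.array([np.sin(a),-np.cos(a),0])
p,d=viewer.snapshot("scene");w=cloud("scene",d)-N;S=np.stack([w@ex,w@ey,w[...,2]],-1)
m=(abs(S[...,0])<.035)&(abs(S[...,1])<.05)&(S[...,2]>.045)&(S[...,2]<.075)&(p.min(2)>75)
P=S[m];print(m.sum(),"holder x",np.percentile(P[:,0],[1,5,50,95,99]).round(4),"y",np.percentile(P[:,1],[0,1,50,99,100]).round(4),"ztop",np.percentile(P[:,2],[95,99]))
print(cv2.minAreaRect((P[P[:,2]>.058][:,:2]*1000).astype(np.float32)))
cv2.imwrite("pics/placed.png",cv2.resize(p[130:190,290:370],None,fx=8,fy=8,interpolation=cv2.INTER_CUBIC)[:,:,::-1])
togo([.500,.085,.26],-8.3)
```

```text
112 holder x [-0.0257 -0.0236 -0.0091  0.016   0.0185] y [-0.0355 -0.0352 -0.0048  0.0332  0.0348] ztop [0.06559897 0.06734743]
((-3.0707626342773438, -0.19161605834960938), (70.35660552978516, 45.671104431152344), 89.5795669555664)
t 11.675 pos [ 0.6033 -0.2243  0.2584] rot [1.799e+02 3.000e-02 8.168e+01] F [-0.53 -0.08 -0.82] gap 0.0854 offset [ 291.1 -147.    -1.6] dr z 90.0
```

View pics/placed.png

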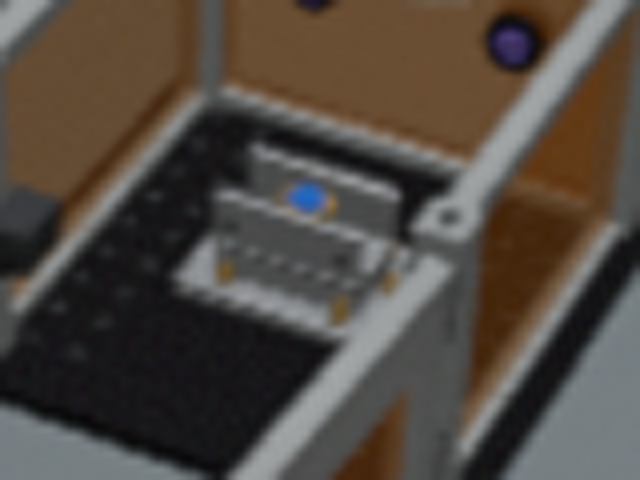

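The crop shows the holder standing level in the nest at (310,235), with the pins in front of it at (225,270) and (340,305), clear of the gate. Its measured top is about 65 mm, so it sits on the plate. Now I'll go to the outer side of the gate.

```bash
python3 -m pendant '{"offset":[[40,-20,0],[80,-40,0],[120,-60,0],[160,-80,0],[200,-100,0],[240,-120,0],[270,-136,0],[291,-147,0],[291,-147,0],[291,-147,0],[291,-147,0],[291,-147,0]],"dr":[[0,0,10],[0,0,20],[0,0,30],[0,0,40],[0,0,50],[0,0,60],[0,0,70],[0,0,80],[0,0,90],[0,0,90],[0,0,90],[0,0,90]],"hand":[50,100,150,200,255,255,255,255,255,255,255,255]}'
python3 - <<'E'
from h import *
p,d=viewer.snapshot("top");W=cloud("top",d)
q,d2=viewer.snapshot("scene");V=cloud("scene",d2)
for w in(W,V):
  w=w.reshape(-1,3);m=(w[:,2]>.150)&(w[:,2]<.165)&(w[:,1]>-.07)&(w[:,1]<.13)&(abs(w[:,0]-.535)<.06)
  r=cv2.minAreaRect((w[m][:,:2]*1000).astype(np.float32));P=w[m];e=np.array([.206,.9786]);print(m.sum(),r,"free end",(P[:,:2]@e).max())
togo([.500,.085,.134],-8.3)
s=status.state()['eef_pos'].copy();s=np.array([.500,.085])
H=np.array([.5105,-.0853]);y=np.radians(-8.3);tx=np.array([np.cos(y),np.sin(y)]);ty=np.array([np.sin(y),-np.cos(y)])
for th in np.arange(1.5,-.01,-.1):
  f=y+th;X=H+.165*np.array([np.cos(f),np.sin(f)])-.021*np.array([np.sin(f),-np.cos(f)]);print(round(th,2),X.round(4),"from start tool xy",((X-s)@tx*1000).round(1),((X-s)@ty*1000).round(1))
E
```

```text
t: 13.18
eef_pos: [0.4997, 0.0847, 0.257]
tcp_rot: [3.141, 0.001, -0.144]
force: [-0.5, -0.3, 0.3]
finger_gap: -0.0003
146 ((522.2550659179688, -28.431922912597656), (85.11363220214844, 12.055135726928711), 78.02324676513672) free end 0.1223111772382795
249 ((531.2520751953125, 22.514930725097656), (187.0914306640625, 14.254389762878418), 78.1712417602539) free end 0.22501830858487892
t 13.275 pos [0.4998 0.0847 0.2574] rot [ 1.7999e+02  2.0000e-02 -8.2900e+00] F [ 0.31  0.14 -0.07] gap -0.0004 offset [  0.2  -0.3 123.4] dr z 0.0
1.5 [0.5253 0.0804] from start tool xy 25.7 0.9
1.4 [0.5418 0.0781] from start tool xy 42.3 0.8
1.3 [0.5579 0.0741] from start tool xy 58.9 2.4
1.2 [0.5736 0.0686] from start tool xy 75.2 5.6
1.1 [0.5886 0.0615] from start tool xy 91.1 10.4
1.0 [0.6029 0.053 ] from start tool xy 106.5 16.8
0.9 [0.6163 0.0431] from start tool xy 121.1 24.7
0.8 [0.6285 0.0319] from start tool xy 134.9 34.0
0.7 [0.6397 0.0195] from start tool xy 147.6 44.6
0.6 [0.6495 0.0061] from start tool xy 159.3 56.5
0.5 [ 0.6579 -0.0082] from start tool xy 169.7 69.5
0.4 [ 0.6649 -0.0233] from start tool xy 178.8 83.4
0.3 [ 0.6703 -0.0391] from start tool xy 186.4 98.2
0.2 [ 0.6741 -0.0552] from start tool xy 192.5 113.6
0.1 [ 0.6763 -0.0717] from start tool xy 197.1 129.6
-0.0 [ 0.6768 -0.0883] from start tool xy 200.0 146.0
```

```bash
python3 -m pendant '{"offset":[[0,0,60],[0,0,110],[0,0,123],[0,0,123],[6,0,123],[12,0,123],[16,0,123],[19,0,123],[22,0,123],[25,1,123],[28,1,123],[32,1,123]],"dr":[[0,0,0],[0,0,0],[0,0,0],[0,0,0],[0,0,0],[0,0,0],[0,0,0],[0,0,0],[0,0,0],[0,0,0],[0,0,0],[0,0,0]],"hand":[255,255,255,255,255,255,255,255,255,255,255,255]}'; python3 -c "
from h import *
togo([.500,.085,.134],-8.3)"
```

```text
t: 14.78
eef_pos: [0.5313, 0.0792, 0.1345]
tcp_rot: [3.141, 0.0, -0.145]
force: [-1.4, -0.0, 0.7]
finger_gap: 0.0001
t 14.775 pos [0.5313 0.0792 0.1345] rot [ 1.7998e+02  2.0000e-02 -8.3300e+00] F [-1.39 -0.01  0.69] gap 0.0001 offset [-31.8  -1.2   0.5] dr z -0.0
```

```bash
python3 -m pendant '{"offset":[[5,0,0],[10,0,0],[18,0.5,0],[27,1.4,0],[35,3,0],[43,4.6,0],[51,7,0],[59,9.4,0],[67,12.5,0],[74.5,15.8,0],[82,20,0],[89,23.7,0]],"dr":[[0,0,0],[0,0,0],[0,0,0],[0,0,0],[0,0,0],[0,0,0],[0,0,0],[0,0,0],[0,0,0],[0,0,0],[0,0,0],[0,0,0]],"hand":[255,255,255,255,255,255,255,255,255,255,255,255]}'; python3 -m pendant '{"offset":[[7,4.5,0],[13.8,9.3,0],[20,14.5,0],[26.5,20,0],[32.5,26,0],[38,32,0],[43.5,38.3,0],[48.6,44.8,0],[53.2,51.7,0],[57.7,58.7,0],[61.5,66,0],[61.5,66,0]],"dr":[[0,0,0],[0,0,0],[0,0,0],[0,0,0],[0,0,0],[0,0,0],[0,0,0],[0,0,0],[0,0,0],[0,0,0],[0,0,0],[0,0,0]],"hand":[255,255,255,255,255,255,255,255,255,255,255,255]}'
python3 - <<'E'
from h import *
togo([.500,.085,.134],-8.3)
q,d2=viewer.snapshot("scene");w=cloud("scene",d2).reshape(-1,3)
cv2.imwrite("pics/gate1.png",cv2.resize(q[60:260,230:430],None,fx=3,fy=3,interpolation=cv2.INTER_CUBIC)[:,:,::-1])
E
```

```text
t: 16.27
eef_pos: [0.6164, 0.0427, 0.1345]
tcp_rot: [-3.142, 0.0, -0.145]
force: [-0.8, -1.0, 0.4]
finger_gap: 0.0002
t: 17.77
eef_pos: [0.6675, -0.0321, 0.1346]
tcp_rot: [3.141, -0.001, -0.146]
force: [-0.4, -0.3, -0.3]
finger_gap: 0.0001
t 17.775 pos [ 0.6675 -0.0321  0.1346] rot [ 1.7998e+02 -3.0000e-02 -8.3800e+00] F [-0.45 -0.31 -0.35] gap 0.0001 offset [-182.8  -91.4    0.6] dr z -0.1
```

View pics/gate1.png

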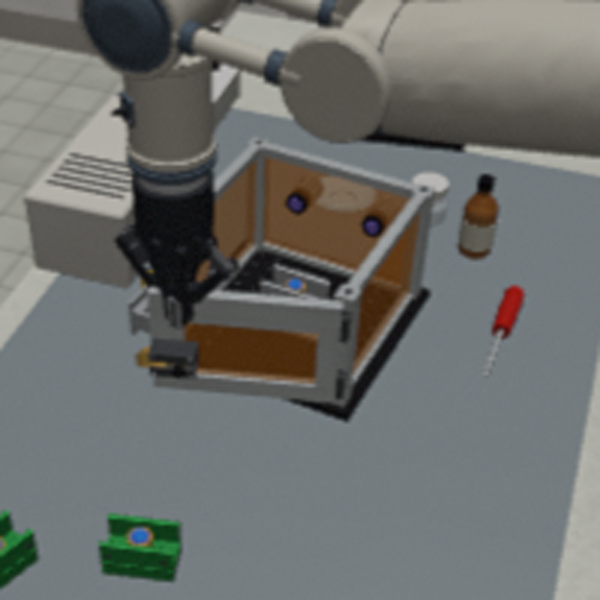

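The gate has followed to about 0.35 rad. The fingers sit on its top rail at (180,300), the latch case is below them, and the holder is still in place. Now I'll ease it in.

```bash
python3 -m pendant '{"offset":[[1.2,2.5,0],[2.5,5,0],[3.7,7.5,0],[5,10,0],[6,12.5,0],[7,15,0],[8,17.5,0],[9,20,0],[9,20,0]],"dr":[[0,0,0],[0,0,0],[0,0,0],[0,0,0],[0,0,0],[0,0,0],[0,0,0],[0,0,0],[0,0,0]],"hand":[255,255,255,255,255,255,255,255,255]}'; python3 -m pendant '{"offset":[[0.3,1,0],[0.6,2,0],[0.8,3,0],[1,4,0],[1,4,0]],"dr":[[0,0,0],[0,0,0],[0,0,0],[0,0,0],[0,0,0]],"hand":[255,255,255,255,255]}'
```

```text
t: 18.95
eef_pos: [0.6734, -0.0526, 0.1346]
tcp_rot: [3.141, -0.0, -0.146]
force: [0.0, -0.1, 0.4]
finger_gap: 0.0002
t: 19.58
eef_pos: [0.6737, -0.0565, 0.1346]
tcp_rot: [3.141, -0.0, -0.145]
force: [-0.3, 0.3, 0.7]
finger_gap: -0.0002
```

```bash
python3 -m pendant '{"offset":[[0.3,1,0],[0.6,2,0],[0.9,3,0],[1,4,0],[1,4,0]],"dr":[[0,0,0],[0,0,0],[0,0,0],[0,0,0],[0,0,0]],"hand":[255,255,255,255,255]}'; python3 -m pendant '{"offset":[[0.3,1,0],[0.5,2,0],[0.7,3,0],[0.8,3,0]],"dr":[[0,0,0],[0,0,0],[0,0,0],[0,0,0]],"hand":[255,255,255,255]}'
```

```text
t: 20.2
eef_pos: [0.6741, -0.0606, 0.1346]
tcp_rot: [3.141, -0.0, -0.145]
force: [0.3, 0.4, 0.4]
finger_gap: -0.0003
t: 20.7
eef_pos: [0.6744, -0.0637, 0.1345]
tcp_rot: [3.141, 0.0, -0.145]
force: [-0.4, -0.5, -0.6]
finger_gap: -0.0001
```

```bash
python3 -m pendant '{"offset":[[0.2,1,0],[0.4,2,0],[0.6,3,0],[0.6,3,0]],"dr":[[0,0,0],[0,0,0],[0,0,0],[0,0,0]],"hand":[255,255,255,255]}'; python3 -m pendant '{"offset":[[0.2,1,0],[0.4,2,0],[0.5,3,0],[0.5,3,0]],"dr":[[0,0,0],[0,0,0],[0,0,0],[0,0,0]],"hand":[255,255,255,255]}'
```

```text
t: 21.2
eef_pos: [0.6746, -0.0668, 0.1346]
tcp_rot: [3.141, -0.0, -0.146]
force: [-0.7, -0.6, 0.9]
finger_gap: -0.0001
t: 21.7
eef_pos: [0.6747, -0.0698, 0.1345]
tcp_rot: [3.141, -0.0, -0.145]
force: [-0.1, 0.4, -0.9]
finger_gap: -0.0003
```

Run:
```python
from h import *
q,d=viewer.snapshot("scene");w=cloud("scene",d).reshape(-1,3)
N=np.array([.6025,-.2242,0]);a=np.radians(-8.3);ey=np.array([np.cos(a),np.sin(a),0]);ex=np.array([np.sin(a),-np.cos(a),0])
S=np.c_[(w-N)@ex,(w-N)@ey,w[:,2]]*1000
# gate outer face: z 35..65 (below latch)
m=(S[:,2]>36)&(S[:,2]<64)&(S[:,0]<-95)&(S[:,0]>-190)&(abs(S[:,1])<95)
f=np.polyfit(S[m][:,1],S[m][:,0],1);print(m.sum(),"slope->gate angle",np.arctan(-f[0]), "x at y=54",np.polyval(f,54))
T=status.state()['eef_pos'];print("tcp station",(T-N)@ex*1000,(T-N)@ey*1000)
```

```text
323 slope->gate angle 0.13867046497157817 x at y=54 -152.97011394973958
tcp station -163.18675745929136 49.10911899497996
```

```bash
python3 -m pendant '{"offset":[[0.1,1,0],[0.2,2,0],[0.3,3,0],[0.3,3,0]],"dr":[[0,0,0],[0,0,0],[0,0,0],[0,0,0]],"hand":[255,255,255,255]}'; python3 -m pendant '{"offset":[[0.1,1,0],[0.2,2,0],[0.3,2,0]],"dr":[[0,0,0],[0,0,0],[0,0,0]],"hand":[255,255,255]}'
```

```text
t: 22.25
eef_pos: [0.6745, -0.0728, 0.1346]
tcp_rot: [3.142, -0.0, -0.145]
force: [1.3, 0.7, 0.2]
finger_gap: 0.0002
t: 22.62
eef_pos: [0.6745, -0.0736, 0.1346]
tcp_rot: [-3.14, 0.0, -0.144]
force: [0.7, 5.7, -0.3]
finger_gap: -0.0002
```

```bash
python3 -m pendant '{"offset":[[0,0.7,0],[0.1,1.4,0],[0.1,2,0],[0.1,2,0]],"dr":[[0,0,0],[0,0,0],[0,0,0],[0,0,0]],"hand":[255,255,255,255]}'; python3 -m pendant '{"offset":[[0,0.7,0],[0.1,1.4,0],[0.1,2,0],[0.1,2,0]],"dr":[[0,0,0],[0,0,0],[0,0,0],[0,0,0]],"hand":[255,255,255,255]}'
```

```text
t: 23.12
eef_pos: [0.6745, -0.075, 0.1346]
tcp_rot: [-3.139, 0.0, -0.144]
force: [1.1, 6.8, -0.0]
finger_gap: -0.0003
t: 23.62
eef_pos: [0.6744, -0.0766, 0.1346]
tcp_rot: [-3.139, -0.0, -0.143]
force: [1.7, 8.5, -0.8]
finger_gap: 0.0003
```

```bash
python3 -m pendant '{"offset":[[0,0.7,0],[0.1,1.4,0],[0.1,2,0],[0.1,2,0]],"dr":[[0,0,0],[0,0,0],[0,0,0],[0,0,0]],"hand":[255,255,255,255]}'; python3 -m pendant '{"offset":[[0,0.7,0],[0.1,1.4,0],[0.1,2,0],[0.1,2,0]],"dr":[[0,0,0],[0,0,0],[0,0,0],[0,0,0]],"hand":[255,255,255,255]}'
```

```text
t: 24.12
eef_pos: [0.6741, -0.0804, 0.1347]
tcp_rot: [-3.141, -0.001, -0.145]
force: [1.8, 5.7, -0.1]
finger_gap: 0.0001
t: 24.62
eef_pos: [0.6741, -0.0821, 0.1346]
tcp_rot: [-3.14, -0.001, -0.145]
force: [3.2, 6.3, -0.7]
finger_gap: 0.0003
```

```bash
python3 -m pendant '{"offset":[[0,0.5,0],[0,1,0],[0,1,0]],"dr":[[0,0,0],[0,0,0],[0,0,0]],"hand":[255,255,255]}'; python3 -m pendant '{"offset":[[0,0.5,0],[0,1,0],[0,1,0]],"dr":[[0,0,0],[0,0,0],[0,0,0]],"hand":[255,255,255]}'
```

```text
t: 25.0
eef_pos: [0.674, -0.0827, 0.1347]
tcp_rot: [-3.14, -0.001, -0.144]
force: [4.0, 6.4, -0.2]
finger_gap: -0.0003
t: 25.38
eef_pos: [0.6739, -0.084, 0.1346]
tcp_rot: [-3.14, -0.001, -0.145]
force: [4.0, 5.2, -0.8]
finger_gap: -0.0004
```

```bash
python3 -m pendant '{"offset":[[0,0.5,0],[0,1,0],[0,1,0]],"dr":[[0,0,0],[0,0,0],[0,0,0]],"hand":[255,255,255]}'; python3 -m pendant '{"offset":[[0,0.5,0],[0,1,0],[0,1,0]],"dr":[[0,0,0],[0,0,0],[0,0,0]],"hand":[255,255,255]}'
```

```text
t: 25.75
eef_pos: [0.6738, -0.0847, 0.1347]
tcp_rot: [-3.14, -0.001, -0.144]
force: [4.0, 6.5, -0.1]
finger_gap: 0.0
t: 26.12
eef_pos: [0.6738, -0.0853, 0.1346]
tcp_rot: [-3.139, -0.001, -0.144]
force: [4.0, 6.8, -0.4]
finger_gap: 0.0003
```

```bash
python3 -m pendant '{"offset":[[0,0.5,0],[0,1,0],[0,1,0]],"dr":[[0,0,0],[0,0,0],[0,0,0]],"hand":[255,255,255]}'; python3 -m pendant '{"offset":[[0,0.5,0],[0,1,0],[0,1,0]],"dr":[[0,0,0],[0,0,0],[0,0,0]],"hand":[255,255,255]}'
```

```text
t: 26.5
eef_pos: [0.6737, -0.0855, 0.1347]
tcp_rot: [-3.138, -0.001, -0.143]
force: [3.9, 9.8, -0.6]
finger_gap: -0.0001
t: 26.88
eef_pos: [0.6737, -0.0856, 0.1347]
tcp_rot: [-3.137, -0.001, -0.142]
force: [5.0, 10.9, 0.2]
finger_gap: -0.0001
```

Run:
```python
from h import *
q,d=viewer.snapshot("scene");w=cloud("scene",d).reshape(-1,3)
N=np.array([.6025,-.2242,0]);a=np.radians(-8.3);ey=np.array([np.cos(a),np.sin(a),0]);ex=np.array([np.sin(a),-np.cos(a),0])
S=np.c_[(w-N)@ex,(w-N)@ey,w[:,2]]*1000
m=(S[:,2]>36)&(S[:,2]<64)&(S[:,0]<-95)&(S[:,0]>-190)&(abs(S[:,1])<95)
f=np.polyfit(S[m][:,1],S[m][:,0],1);print(m.sum(),"angle",np.arctan(-f[0]), "x at y=54",np.polyval(f,54))
T=status.state()['eef_pos'];print("tcp station",(T-N)@ex*1000,(T-N)@ey*1000)
cv2.imwrite("pics/latch.png",cv2.resize(q[135:205,262:352],None,fx=8,fy=8,interpolation=cv2.INTER_CUBIC)[:,:,::-1])
```

```text
302 angle 0.047220033965656175 x at y=54 -137.38138763396773
tcp station -147.38658268610587 50.50604488180895
```

View pics/latch.png

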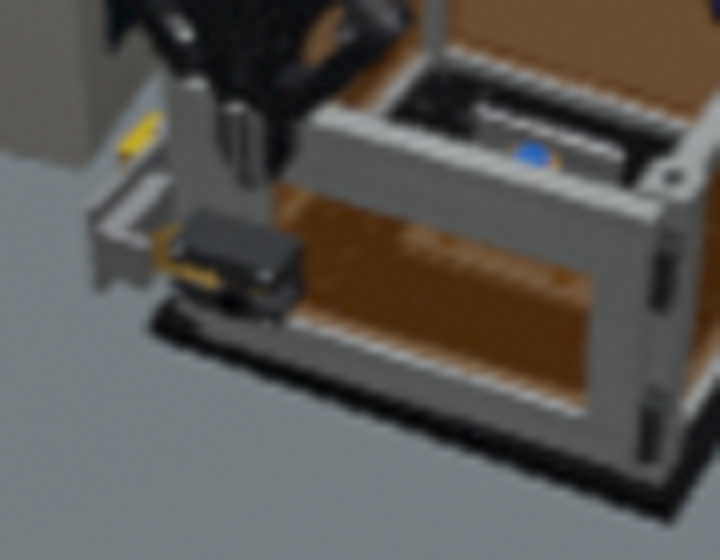

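```bash
python3 -m pendant '{"offset":[[0.5,0.3,0],[1,0.5,0],[1,0.5,0]],"dr":[[0,0,0],[0,0,0],[0,0,0]],"hand":[255,255,255]}'
```

```text
t: 27.3
eef_pos: [0.6738, -0.0857, 0.1347]
tcp_rot: [-3.136, 0.001, -0.142]
force: [1.5, 13.5, 0.6]
finger_gap: -0.0003
```

At 13.5 N the gate has practically stopped moving. That is above the riding force and a steep rise, so it looks like the hard stop behind the latch. I'll ease off and see whether the gate holds.

```bash
python3 -m pendant '{"offset":[[0,-1,0],[0,-2,0],[0,-3,0],[0,-4,0],[0,-5,0],[0,-5,0]],"dr":[[0,0,0],[0,0,0],[0,0,0],[0,0,0],[0,0,0],[0,0,0]],"hand":[255,255,255,255,255,255]}';  python3 -m pendant '{"offset":[[0,-3,0],[0,-6,0],[0,-6,0]],"dr":[[0,0,0],[0,0,0],[0,0,0]],"hand":[255,255,255]}'
python3 - <<'E'
from h import *
N=np.array([.6025,-.2242,0]);a=np.radians(-8.3);ey=np.array([np.cos(a),np.sin(a),0]);ex=np.array([np.sin(a),-np.cos(a),0])
for i in range(3):
  q,d=viewer.snapshot("scene");w=cloud("scene",d).reshape(-1,3)
  S=np.c_[(w-N)@ex,(w-N)@ey,w[:,2]]*1000
  m=(S[:,2]>36)&(S[:,2]<64)&(S[:,0]<-95)&(S[:,0]>-190)&(abs(S[:,1])<95)
  f=np.polyfit(S[m][:,1],S[m][:,0],1);print(m.sum(),"angle",np.arctan(-f[0]), "x at y=54",np.polyval(f,54))
T=status.state()['eef_pos'];print("tcp station",(T-N)@ex*1000,(T-N)@ey*1000)
E
```

```text
t: 28.05
eef_pos: [0.674, -0.0838, 0.1346]
tcp_rot: [-3.141, 0.001, -0.145]
force: [-1.5, 5.1, 1.0]
finger_gap: -0.0002
t: 28.42
eef_pos: [0.6753, -0.0787, 0.1345]
tcp_rot: [3.141, -0.0, -0.146]
force: [1.2, 0.5, -0.8]
finger_gap: 0.0005
304 angle 0.06621719233591165 x at y=54 -140.03484338902297
313 angle 0.06609060845037726 x at y=54 -140.13069883888585
303 angle 0.06187756951581936 x at y=54 -139.9444583293032
tcp station -154.51518586195317 51.07154591845278
```

```bash
python3 -m pendant '{"offset":[[0,-10,0],[0,-30,0],[0,-40,-40],[0,-40,-90],[-40,-60,-130],[-90,-80,-130],[-140,-100,-130],[-180,-110,-130],[-180,-110,-130],[-180,-110,-130]],"dr":[[0,0,0],[0,0,0],[0,0,0],[0,0,0],[0,0,0],[0,0,0],[0,0,0],[0,0,0],[0,0,0],[0,0,0]],"hand":[255,255,255,255,255,255,255,255,255,255]}'
python3 - <<'E'
from h import *
N=np.array([.6025,-.2242,0]);a=np.radians(-8.3);ey=np.array([np.cos(a),np.sin(a),0]);ex=np.array([np.sin(a),-np.cos(a),0])
I={}
for n in("scene","top"):
  q,d=viewer.snapshot(n);I[n]=q;w=cloud(n,d).reshape(-1,3)
  S=np.c_[(w-N)@ex,(w-N)@ey,w[:,2]]*1000
  if n=="scene":m=(S[:,2]>36)&(S[:,2]<64)&(S[:,0]<-95)&(S[:,0]>-190)&(abs(S[:,1])<95)
  else:m=(S[:,2]>152)&(S[:,2]<168)&(S[:,0]<-105)&(S[:,0]>-190)&(S[:,1]>-85)&(S[:,1]<80)
  f=np.polyfit(S[m][:,1],S[m][:,0],1);print(n,m.sum(),"angle",np.arctan(-f[0]), "x at y=54",np.polyval(f,54))
  print(n,"keeper px",proj(n,[N-.125*ex+.105*ey+[0,0,.085]]))
f=lambda q:cv2.resize(q,None,fx=8,fy=8,interpolation=cv2.INTER_CUBIC)
u=[proj(n,[N-.13*ex+.09*ey+[0,0,.085]])[0].astype(int) for n in("scene","top")]
cv2.imwrite("pics/end.png",np.hstack([f(I[n][c[1]-30:c[1]+30,c[0]-24:c[0]+24]) for n,c in zip(("scene","top"),u)])[:,:,::-1])
E
```

```text
t: 29.82
eef_pos: [0.5136, 0.0572, 0.2649]
tcp_rot: [-3.141, -0.001, -0.144]
force: [0.4, 0.4, -0.7]
finger_gap: 0.0002
scene 303 angle 0.060939165010549766 x at y=54 -139.854127837856
scene keeper px [[283.64459365 159.34071106]]
top 282 angle 0.05481967435475194 x at y=54 -133.63644015383215
top keeper px [[372.92133353 148.13413174]]
```

View pics/end.png

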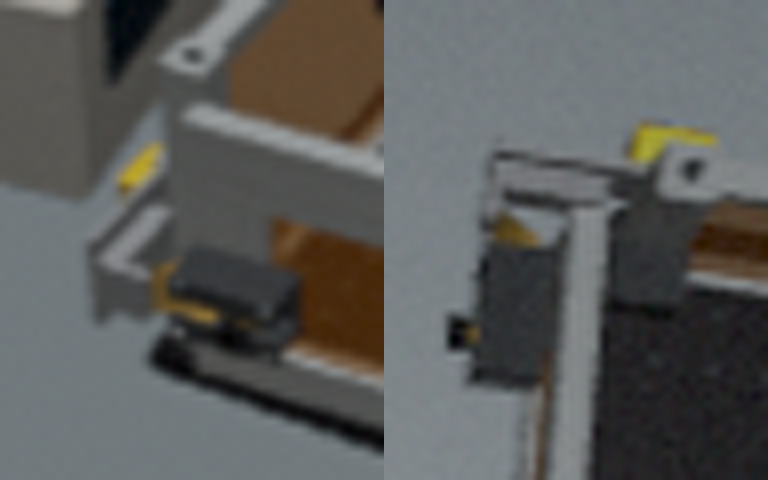

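In the right-hand (top) view the brass tongue at (515,230) is fully out and behind the keeper lip at (492,190). The gate has held steady at about 0.06 rad since I released it. I'm handing the job in.

Run:
```python
from h import *
N=np.array([.6025,-.2242,0]);a=np.radians(-8.3);ey=np.array([np.cos(a),np.sin(a),0]);ex=np.array([np.sin(a),-np.cos(a),0])
p,d=viewer.snapshot("top");w=cloud("top",d)-N;S=np.stack([w@ex,w@ey,w[...,2]],-1)
P=S[(abs(S[...,0])<.035)&(abs(S[...,1])<.045)&(S[...,2]>.056)&(S[...,2]<.075)]
print(len(P),cv2.minAreaRect((P[:,:2]*1000).astype(np.float32)),np.percentile(P[:,2],95))
print(status.state()['t'],arm.close_job())
```

```text
152 ((-1.7703971862792969, 0.37139892578125), (68.74461364746094, 37.78352737426758), 89.41541290283203) 0.06628771428579848
the job is handed in; nothing more can be done
29.975 None
```

I set the steel lens holder in the nest and let go, then eased the gate shut until it latched, and handed the job in at about 30 s. The hand-in reports no verdict, so what follows is my own last checks.

- **Holder:** it stands flat between the pins. Its centre measures about 1.4 mm from the nest centre, its length is within 0.01 rad of the nest's, and its top is at about 66 mm (64 mm nominal).
- **Gate:** the highest force I read while pushing was about 13.5 N, against the hard stop. Readings come only at the end of each move, so a brief higher value could have been missed. When I backed off, the gate came back about 2.6 mm and held at 0.055–0.066 rad. The top picture shows the tongue fully out behind the keeper lip.
- **Not checked directly:**
    - I could not read the tongue and buffer values; I judge the gate latched from the forces, the pictures and the gate holding.
    - I did not re-measure the other things on the bench; the only contacts I meant to make were with the holder and the gate.
- **Disagreements:**
    - The tongue seemed to meet the keeper only about 0.065 rad before latching, against the stated 0.09 or so.
    - The two cameras differ by about 3 mm at the nest. I relied mainly on the top camera.

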